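# Take the filter slide off its hook and stand it in the filter holder

## Robot

A 6-joint arm with a two-finger parallel gripper is mounted at the origin on a cart in front of the work surface, level with it; the furniture and walls round the work are solid. World frame = base frame: x ahead of the robot, y to its left, z up, the work surface at z = 0. Lengths are in mm, angles in rad, forces in N, time in s.
With the tool pointing down it reaches from about 350 to 850 mm from the base axis. Payload 8.1 kg.
Tool frame: the origin (TCP) lies between the finger pads; the fingertips stand 19 mm ahead of it and the grasp point (between the pads) is the TCP; z points along the fingers, y is the line along which they close (so a half turn about z gives the same grasp; the last joint's range is limited). The gripper opens to 85 mm and grips with 20 to 120 N. Pads are 22 mm wide; open, the fingers measure 114 mm over their backs; the gripper's body (76 mm by 85 mm) begins 54 mm behind the grasp point. The pads swing forward as they close: fully open they stand 13 mm farther back than shut.
Start: joints at [-1.261, 0.13, 1.488, -0, 1.523, -0.085], TCP at [230.794, -553.841, 250.292] pointing down, gripper open.
Joint ranges: [-2.96, 2.96], [-0.89, 2.26], [0.02, 2.5], [-1.34, 4.48], [0, 2.73], [-2.66, 2.66]. Speed limits (rad/s): [2.39, 2.39, 2.79, 3.14, 3.14, 3.14].

## Interface

Orientations are given as a unit quaternion [x, y, z, w].
In Python, from bench import manip gives the robot as it stands.
- The arm moves only by the tool play_rows, never from a script. Its argument "targets" is one flat list of numbers, 6 for each row, row after row: the shift along the tool's x, y, z in mm, then the turn, a rotation vector about the tool's x, y, z in rad. A call has exactly 10 rows; each row is the pose to reach, as a shift and turn from the pose commanded when the call began, along the tool's axes at that moment; what a row does not reach only later rows make up. A row lasts 1/8 s, in which the tool goes at most 62.5 mm and 10.7 degrees, less where a joint would pass 70% of its speed; a pose out of reach is approached as far as the arm can. A call with a gripper value outside its range is refused whole. "gripper" is the opening, from 0 (shut) to 1 (fully open), set as the call begins (left out, the last holds). The fingers move at their own pace and stop on an object; "force" is the grip in N (left out, the last holds). Time passes only in rows, so rows that repeat a pose let the fingers close, or fill a call up. It gives the time, the measured TCP pose, the force, the opening and the grip force at its end, in the units of the state.
- manip.state(): the state, without advancing time (a new reading comes with each control period).
- manip.get_image(name): name is "scene" or "top" or "wrist"; returns the picture (384x512x3 uint8, red, green, blue); there is no depth.
- manip.camera_info(name): a dict with "intrinsics" (3x3 intrinsics, pixels), "k1" (the pictures are not rectified: a ray, as slopes to the right and down, at radius r is drawn at 1 + k1 r^2 times it, then the intrinsics apply), "T" (4x4, takes a point from camera to world coordinates). Camera axes: x right, y down, z forward; pixel columns grow to the right and rows downward; lengths in mm; the calibration is good to about 2 mm. A picture is of the moment at which its call begins: read the wrist's pose just before it. camera_info takes no time and is no camera call; for the wrist camera it gives the pose at the moment of the call.
- manip.finish_job(): hands the job in; it is judged then, once.
The state is a dict: "time": time; "joint_positions": joint angles; "dq": joint speeds; "effort": joint torques, N m; "tool_pos": TCP position; "eef_rot": TCP orientation; "wrist_force": force on the tool from outside, world axes, zero at the start; "moment": the same for the moment, N m; "opening": finger opening in mm; "grip_force": force on a finger pad.
Only numpy, scipy, OpenCV 4.12 (cv2) and the standard library are available. Lean on these libraries where they do the work, as an engineer would, in place of code of your own. Each camera call takes 0.05 s, during which the arm holds its last target. There are 200 camera calls.

## Task

Lift the blue filter slide up and off the hook it hangs on, then stand it upright in the slot of the aluminium filter holder, foot down and fully home, with its yellow dot at the same end of the slot as the holder's yellow dot. Let go of it and do not disturb the lens cap, the tape roll or the brass weight.

Things in the scene. Friction and masses are not known exactly. Their poses are not given: they have to be found in the camera images.
- filter_slide: Loose blue plate 155 tall, 8 thick (x), 44 wide (y; foot below z=14: 40), window at z=44; all mm. Origin: centre of underside, z up. Eye through x: 24 wide, z=62 to a peaked roof (100 mid, 94 sides). Ribbed grip tab on top: 10 thick, 34 wide, z 106-155. Hangs on the hook, bar centre at its z=96, its axes along the stand's. 60 g.
- filter_tab (a point): centre of the slide's grip tab, at z = 137 mm of the slide, on its mid-planes
- filter_dot (a point): yellow dot on the slide (shown on both faces, 8 mm across), at y = +17 mm, z = 72 mm of the slide
- hook_stand: Fixed. Origin: centre of underside of steel base 100x90x10 mm, z up. Post at x=+38, head 20 across, top z=162. 7 mm bar hook runs from post to -x, dips to bar-centre z=145 at x=-24 to -46 (slide hangs at x=-36), turns up to its end at x=-64, z=158. To unhook: raise slide about 22 mm, draw it off at least 45 mm along the stand's -x.
- hook_seat (a point): centre of the hook bar where the slide hangs, 145 mm above the bench
- hook_tip (a point): centre of the hook's rounded upturned end, 158 mm above the bench
- filter_holder: Fixed aluminium block 70x90x40 mm (x,y,z) on a 76x116x6 foot plate; origin: centre of underside, z up. In its top, centred at x=y=0, a slot 13 wide (x), 51 long (y), 28 deep (floor z=12), 4 mm chamfer round its mouth. Black lens tube, 42 diameter, lies along x from x=+20 to +48, top z=77.
- slot_floor (a point): centre of the slot's floor, 12 mm above the bench
- holder_dot (a point): yellow dot on the holder's top, at x = -18, y = +36 mm of the holder, z = 40 mm; it marks the +y end of the slot (a second dot is on the -x side face at that end)
- lens_cap: loose black lens cap, 54 mm across, 11 mm high, lying on the bench; origin at the centre of its underside. Bystander
- tape_roll: loose roll of black tape, 58 x 56 x 19 mm, lying flat; origin at the centre of its underside. Bystander
- brass_weight: loose brass weight, 26 mm across, 34 mm high, standing; origin at the centre of its underside. Bystander

How it is judged (in metres and radians):
On the way:
1. the slide is off the hook and held clear of it: its foot more than 50 mm above the bench, more than 70 mm from where it hung, touching neither stand nor holder (height (world z) of filter_slide above 0.05 m and distance of filter_slide from where it was at the start of the episode above 0.07 m and contact force between filter_slide and hook_stand below 0.05 N and contact force between filter_slide and filter_holder below 0.05 N and contact force between filter_slide and the fingers above 0.5 N), for 0.1 s.
At the end, for the whole second after the job is handed in: The slide stands released and at rest in the holder's slot: foot within 5 mm of the slot floor in height and 12 mm of the slot's centre horizontally, leaning less than 0.3 rad, its yellow dot more than 6 mm from the slot's middle towards the holder's yellow dot (z of filter_slide in the frame of slot_floor between -0.004 and 0.005 m and horizontal distance between filter_slide and slot_floor below 0.012 m and angle between filter_slide's own z axis and vertical below 0.3 rad and y of filter_dot in the frame of filter_holder above 0.006 m and linear speed of filter_slide below 0.02 m/s); the robot touches nothing.
It fails at once if lens cap, tape roll or brass weight moved more than 30 mm or the weight tipped over (distance of any of lens_cap, tape_roll, brass_weight from where it was at the start of the episode above 0.03 m or angle between brass_weight's own z axis and vertical above 0.8 rad).
It also fails if it takes over 48 s, if anything falls off the work surface, if the arm or the gripper's body presses on something with over 40 N, if the wrist force passes 120 N, or if a joint passes its speed limit or range.

## Working session

There is one attempt and no reset: what is moved stays moved. The work goes in short steps, Python scripts to look and compute and a tool call to move; the robot and the scene stay as the last step left them, time stands still between calls to the robot, and variables do not carry over. Pictures are saved under pics/ and viewed, at most 10 in all, crops included, and the job is handed in when it is done.

Besides the shell and the picture viewer there is one more tool, called as a command line: name --argument value ..., lists and objects as JSON in quotes. play_rows: Moves the arm, as the interface text tells. Its arguments: {"type":"object","properties":{"targets":{"type":"array","items":{"type":"number"}},"gripper":{"type":"number"},"force":{"type":"number"}},"required":["targets"]}

```bash
mkdir -p pics; ls; python3 - <<'E'
from bench import manip
import cv2,numpy as np
for n in("scene","top","wrist"):
    i=manip.camera_info(n);print(n,np.round(i["intrinsics"],1).tolist(),i["k1"],np.round(i["T"],3).tolist())
    cv2.imwrite(f"pics/{n}0.png",manip.get_image(n)[:,:,::-1])
print(manip.state())
E
```

```text
pics
scene [[355.5, 0.0, 253.1], [0.0, 355.5, 188.6], [0.0, 0.0, 1.0]] -0.07727711167233138 [[-0.621, -0.453, 0.64, -169.087], [-0.784, 0.349, -0.514, 528.647], [0.009, -0.821, -0.571, 704.86], [0.0, 0.0, 0.0, 1.0]]
top [[394.5, 0.0, 256.1], [0.0, 394.5, 186.4], [0.0, 0.0, 1.0]] 0.009604399041840293 [[-0.001, -0.991, 0.137, 344.659], [-1.0, 0.001, -0.001, 15.663], [0.001, -0.137, -0.991, 1017.269], [0.0, 0.0, 0.0, 1.0]]
wrist [[319.6, 0.0, 253.8], [0.0, 319.6, 187.1], [0.0, 0.0, 1.0]] -0.036288036791738906 [[0.385, -0.881, -0.275, 300.772], [-0.923, -0.368, -0.114, -523.964], [-0.001, 0.297, -0.955, 371.711], [0.0, 0.0, 0.0, 1.0]]
{'time': 0.15, 'joint_positions': array([-1.26139601e+00,  1.31027319e-01,  1.48899971e+00,  9.61924704e-07,
        1.52301285e+00, -8.53903325e-02]), 'dq': array([-0.00031924, -0.00121697, -0.0018922 ,  0.00018513, -0.00158571,
        0.00037559]), 'effort': array([ 1.07641241e-03, -5.70064831e+01, -5.01156664e+01, -6.10985762e-05,
        9.68861219e-03, -3.63206698e-05]), 'tool_pos': array([ 230.67654892, -553.46396898,  249.47787769]), 'eef_rot': array([ 9.80580470e-01,  1.96115829e-01, -8.04011711e-05, -7.19129367e-04]), 'wrist_force': array([ 0.96599674, -0.49872614, -0.35641749]), 'moment': array([-0.07687701, -0.01203967,  0.01353221]), 'grip_force': 0.0, 'opening': 85.62016713063646}
```

View pics/scene0.png

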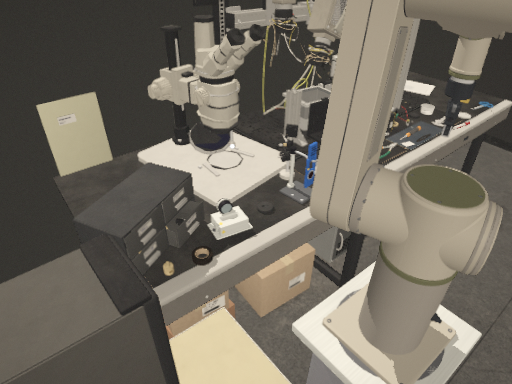

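View pics/top0.png

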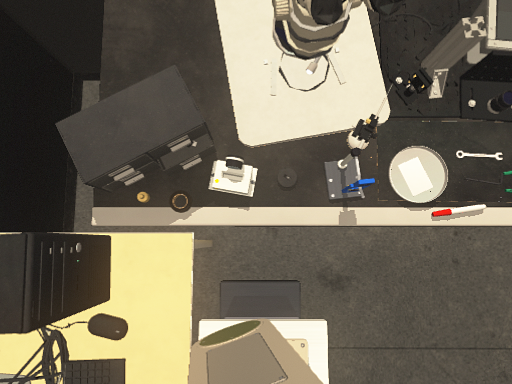

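The top view shows the holder at about (232,176), the stand at (345,180) with the slide at about (358,184), the cap at (287,177), the tape at (180,201) and the weight at (143,197). Next I'll zoom in.

```bash
python3 - <<'E'
import cv2,numpy as np
t=cv2.imread("pics/top0.png");s=cv2.imread("pics/scene0.png");w=cv2.imread("pics/wrist0.png")
R=lambda a,sz:cv2.resize(a,sz,interpolation=cv2.INTER_CUBIC)
a=R(t[145:205,200:265],(325,300)) #x5
b=R(t[140:205,320:385],(325,325)) #x5
c=R(s[190:245,200:255],(330,330)) #x6
d=R(s[120:208,270:325],(330,528)) #x6
L=np.zeros((600,800,3),np.uint8)
L[:300,:325]=a; L[:325,330:655][:]=b
L2=np.zeros((540,800,3),np.uint8);L2[:330,:330]=c;L2[:528,340:670]=d
cv2.imwrite("pics/m1.png",L[:330]);cv2.imwrite("pics/m2.png",L2)
E
```

```text
(no output)
```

View pics/m1.png

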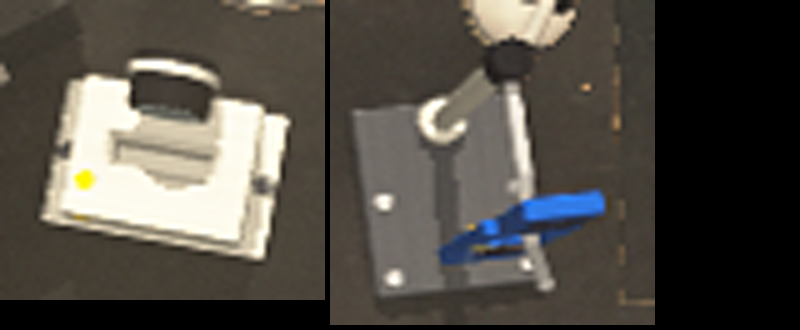

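View pics/m2.png

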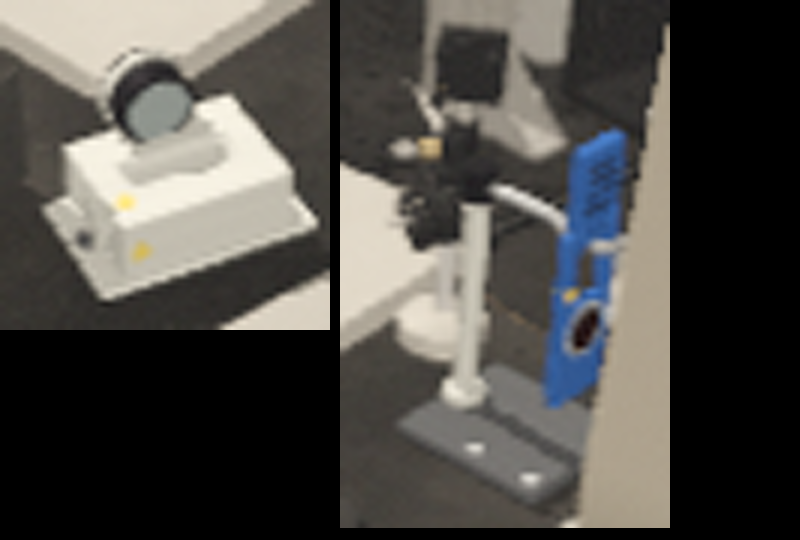

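View pics/wrist0.png

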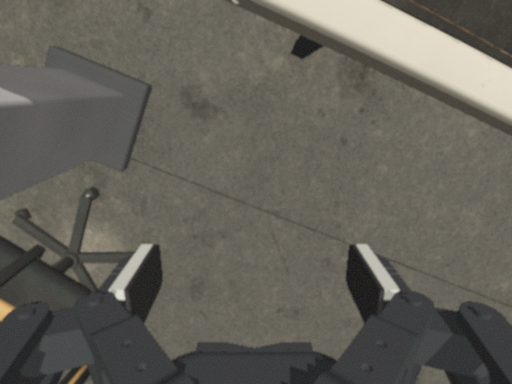

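The zoomed views show both +x axes pointing roughly along world +x. The slide dot and the holder dot are both on the +y (image left) side, so no half turn is needed. Next I'll fit poses from correspondences in both views.

```bash
cat > h.py <<'E'
import numpy as np,cv2
from scipy.optimize import least_squares
from scipy.spatial.transform import Rotation as R
def proj(i,P):
    T=np.array(i["T"]);K=np.array(i["intrinsics"]);p=(np.atleast_2d(P)-T[:3,3])@T[:3,:3]
    u=p[:,:2]/p[:,2:];u=u*(1+i["k1"]*(u**2).sum(1))[:,None]
    return u@K[:2,:2].T+K[:2,2]
def model(q,P): # q: x,y,z,yaw
    return np.asarray(P,float)@R.from_euler("z",q[3]).as_matrix().T+np.array(q[:3])
def fit(obs,q0,zfix=None):
    # obs: list (cam info, pts3, pix)
    f=lambda q:np.concatenate([(proj(i,model(q if zfix is None else [q[0],q[1],zfix,q[3]],P))-np.array(x)).ravel() for i,P,x in obs])
    r=least_squares(f,q0,loss="soft_l1");return r.x,f(r.x).reshape(-1,2)
E
python3 - <<'E'
from h import *
from bench import manip
top,sc=manip.camera_info("top"),manip.camera_info("scene")
def Z(X,x0,y0,s,ox=0): X=np.array(X,float)-[ox,0];return (X+.5)/s-.5+[x0,y0]
A=lambda X:Z(X,200,145,5);B=lambda X:Z(X,320,140,5,330);C=lambda X:Z(X,200,190,6);D=lambda X:Z(X,270,120,6,340)
hold=[(top,[[-18,36,40],[35,45,40],[35,-45,40],[-35,-45,40],[-35,45,40],[38,-58,6],[-38,58,6],[-38,-58,6]],A([(85,180),(82,75),(265,105),(245,245),(62,212),(290,118),(42,222),(265,260)])),
(sc,[[-18,36,40],[-35,45,40],[-35,-45,40],[35,45,40],[35,-45,40],[-38,58,6]],C([(125,202),(122,225),(292,178),(64,150),(232,97),(105,300)]))]
st=[(top,[[50,45,10],[-50,45,10],[-50,-45,10],[-36-5,17,204],[-36+5,-17,204],[-36+5,17,204]],B([(354,110),(380,297),(545,285),(525,220),(605,193),(525,202)])),
(sc,[[50,45,10],[-50,45,10],[-36,17,204],[-36,22,63]],D([(398,425),(535,500),(573,150),(548,390)]))]
for n,o,q in(("hold",hold,[500,80,0,0]),("stand",st,[500,-210,0,0])):
    q,r=fit(o,q);print(n,np.round(q,3));print(np.round(r,1).tolist())
    q,r=fit(o,q,0);print(n,np.round(q,3));np.save(n,q)
print("slide tab",model([q[0],q[1],0,q[3]],[[-36,0,186]]))
E
```

```text
hold [ 5.05916e+02  7.51700e+01 -9.20000e-02 -1.76000e-01]
[[0.1, 0.2], [1.1, 0.1], [-0.4, 0.2], [-1.3, -0.6], [-0.1, -0.2], [-0.2, -0.2], [0.2, -0.1], [-0.3, 0.0], [0.3, 0.4], [0.4, 1.0], [0.3, -0.6], [0.4, -0.3], [-0.4, -0.0], [0.0, -0.5]]
hold [ 5.0589e+02  7.5179e+01 -8.4000e-02 -1.7600e-01]
stand [ 5.04185e+02 -2.11959e+02 -1.71000e-01  8.90000e-02]
[[-0.0, -0.3], [-0.8, 0.4], [1.1, -0.3], [0.2, 0.6], [-0.2, -0.2], [-0.4, -0.5], [0.0, -0.7], [-0.3, -0.2], [1.4, 0.8], [0.2, 0.2]]
stand [ 5.04145e+02 -2.11902e+02 -1.71000e-01  8.90000e-02]
slide tab [[ 468.28764689 -215.10248409  186.        ]]
```

play_rows --targets '[40,-25,-25,0,0,-0.15,85,-54,-50,0,0,-0.31,130,-82,-50,0,0,-0.47,175,-111,-50,0,0,-0.63,220,-139,-50,0,0,-0.79,264,-167,-50,0,0,-0.95,307,-194,-50,0,0,-1.11,349,-221,-50,0,0,-1.265,349,-221,-50,0,0,-1.265,349,-221,-50,0,0,-1.265]' --gripper 1 --force 40

```text
time: 1.4
tool_pos: [467.7, -215.7, 300.0]
eef_rot: [0.675, 0.738, -0.0, -0.0]
wrist_force: [0.2, -0.4, 0.3]
opening: 86.0
grip_force: 0.0
```

```bash
python3 - <<'E'
from h import *
from bench import manip
s=manip.state();i=manip.camera_info("wrist");im=manip.get_image("wrist")[:,:,::-1].copy()
np.save("wi1",i,allow_pickle=True);cv2.imwrite("pics/w1.png",im)
print(s["time"],s["tool_pos"],R.from_quat(s["eef_rot"]).as_matrix().round(3).tolist(),s["joint_positions"].round(2))
print(np.array(i["T"])[:3,3])
q=np.load("stand.npy");q[2]=0
P=[[-36-5,17,204],[-36+5,17,204],[-36-5,-17,204],[-36+5,-17,204],[38,0,162],[-64,0,158]]
print(proj(i,model(q,P)).round(1).tolist())
cv2.imwrite("pics/w1b.png",cv2.resize(im[60:340,120:400],(784,784))[:600])
cv2.imwrite("pics/w1c.png",cv2.resize(im,(800,600),interpolation=cv2.INTER_CUBIC))
E
```

```text
1.4 [ 467.70222861 -215.67997485  300.00421829] [[-0.088, 0.996, -0.001], [0.996, 0.088, -0.0], [-0.0, -0.001, -1.0]] [-0.53 -0.12  1.65 -0.    1.61 -0.62]
[ 461.09115546 -139.63962116  422.37237179]
[[247.7, 174.5], [261.9, 174.5], [248.0, 218.9], [261.5, 218.9], [341.7, 181.0], [222.1, 179.7]]
```

View pics/w1c.png

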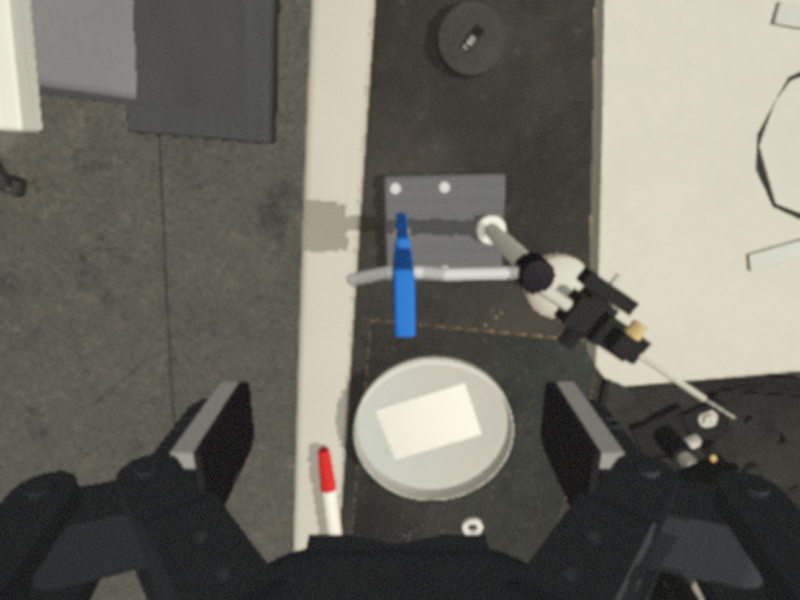

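The wrist view shows the tab as a blue bar at about (395–415, 280–337) in the 800-px image, close to prediction. The hook tip is at (353,280). I'll refine the tab position from the blue mask.

```bash
python3 - <<'E'
from h import *
im=cv2.imread("pics/w1.png").astype(int);i=np.load("wi1.npy",allow_pickle=True).item()
m=((im[:,:,0]-im[:,:,2])>50)
for r in range(130,222,5):
    c=np.where(m[r,230:290])[0]+230
    print(r,(c.min(),c.max(),im[r,c].mean(0).round().tolist()) if len(c) else None)
q=np.load("stand.npy");q[2]=0
f=lambda p:proj(i,model([*p[:2],0,q[3]],[[-31,-17,204],[-41,-17,204]]))
r=least_squares(lambda p:(f(p)-[[265.8,215.5],[252.5,215.5]]).ravel(),q[:2]);print(r.x,q,r.fun)
print(model([*r.x,0,q[3]],[[-36,0,186]]))
E
```

```text
130 None
135 None
140 (np.int64(254), np.int64(260), [123.0, 73.0, 40.0])
145 (np.int64(254), np.int64(260), [125.0, 73.0, 37.0])
150 (np.int64(254), np.int64(260), [125.0, 75.0, 42.0])
155 (np.int64(253), np.int64(262), [193.0, 121.0, 62.0])
160 (np.int64(253), np.int64(262), [124.0, 72.0, 36.0])
165 (np.int64(252), np.int64(263), [122.0, 70.0, 36.0])
170 (np.int64(252), np.int64(263), [123.0, 70.0, 34.0])
175 (np.int64(252), np.int64(264), [200.0, 123.0, 58.0])
180 (np.int64(251), np.int64(265), [191.0, 116.0, 53.0])
185 (np.int64(252), np.int64(265), [197.0, 119.0, 52.0])
190 (np.int64(252), np.int64(265), [196.0, 119.0, 52.0])
195 (np.int64(252), np.int64(265), [196.0, 119.0, 52.0])
200 (np.int64(252), np.int64(266), [190.0, 116.0, 53.0])
205 (np.int64(252), np.int64(266), [190.0, 116.0, 55.0])
210 (np.int64(252), np.int64(266), [189.0, 115.0, 53.0])
215 (np.int64(253), np.int64(265), [156.0, 94.0, 55.0])
220 None
[ 507.12078175 -208.89507989] [ 5.04145061e+02 -2.11901572e+02  0.00000000e+00  8.90317889e-02] [ 0.13868451 -0.00023035 -0.13867521  0.00216156]
[[ 471.2633674  -212.09599162  186.        ]]
```

play_rows --targets '[3,4,20,0,0,-0.02,3,4,45,0,0,-0.02,3,4,65,0,0,-0.02,3,4,80,0,0,-0.02,3,4,90,0,0,-0.02,3,4,100,0,0,-0.02,3,4,106,0,0,-0.02,3,4,112,0,0,-0.02,3,4,112,0,0,-0.02,3,4,112,0,0,-0.02]'

```text
time: 2.7
tool_pos: [471.9, -212.4, 188.7]
eef_rot: [0.668, 0.745, 0.0, 0.0]
wrist_force: [-0.3, 0.5, -0.2]
opening: 85.2
grip_force: 0.0
```

play_rows --targets '[0,0,0,0,0,0,0,0,0,0,0,0,0,0,0,0,0,0,0,0,0,0,0,0,0,0,0,0,0,0,0,0,0,0,0,0,0,0,0,0,0,0,0,0,0,0,0,0,0,0,0,0,0,0,0,0,0,0,0,0]' --gripper 0 --force 40

```text
time: 3.95
tool_pos: [471.7, -212.3, 188.4]
eef_rot: [0.668, 0.745, -0.0, 0.0]
wrist_force: [-0.4, 1.0, 2.4]
opening: 9.4
grip_force: 43.8
```

play_rows --targets '[0,0,-4,0,0,0,0,0,-12,0,0,0,0,0,-20,0,0,0,0,0,-24,0,0,0,0,0,-24,0,0,0,0,-10,-24,0,0,0,0,-22,-24,0,0,0,0,-35,-24,0,0,0,0,-50,-24,0,0,0,0,-70,-24,0,0,0]'

```text
time: 5.2
tool_pos: [401.0, -220.0, 212.3]
eef_rot: [0.668, 0.745, -0.0, 0.0]
wrist_force: [0.1, 0.1, -1.3]
opening: 9.4
grip_force: 43.5
```

play_rows --targets '[0,0,-10,0,0,0,0,0,-25,0,0,0,0,0,-40,0,0,0,0,0,-55,0,0,0,0,0,-65,0,0,0,0,0,-70,0,0,0,0,0,-70,0,0,0,0,0,-70,0,0,0,0,0,-70,0,0,0,0,0,-70,0,0,0]'

```text
time: 6.45
tool_pos: [402.0, -219.8, 282.0]
eef_rot: [0.668, 0.745, -0.0, -0.0]
wrist_force: [0.2, 0.4, -1.3]
opening: 9.5
grip_force: 43.4
```

```bash
python3 - <<'E'
from h import *
from bench import manip
s=manip.state();print(s["tool_pos"],s["eef_rot"],s["opening"],s["wrist_force"],s["joint_positions"].round(2))
q=np.load("hold.npy");psi=np.pi/2+q[3];M=R.from_quat(s["eef_rot"]).as_matrix()
print(q,"psi now",np.arctan2(M[1,0],M[0,0]),"target",psi)
d=np.array([q[0],q[1],0])-s["tool_pos"];print(d,d@M)
E
```

```text
[ 401.95663004 -219.79687248  281.95704522] [ 6.67549488e-01  7.44565381e-01 -2.94162886e-05 -2.70468588e-04] 9.528603737646877 [ 0.1745718   0.40395847 -1.30018327] [-0.61 -0.27  1.82  0.    1.6  -0.72]
[ 5.05890489e+02  7.51791577e+01 -8.39911253e-02 -1.75822476e-01] psi now 1.6797670861236471 target 1.3949738504403824
[ 103.9338586   294.97603014 -281.95704522] [281.82054046 135.5117618  282.00465609]
```

play_rows --targets '[25,12,0,0,0,0.03,65,31,0,0,0,0.07,110,53,0,0,0,0.11,155,74,0,0,0,0.16,200,96,0,0,0,0.2,240,116,0,0,0,0.24,268,129,0,0,0,0.27,282,136,0,0,0,0.285,282,136,0,0,0,0.285,282,136,0,0,0,0.285]'

```text
time: 7.7
tool_pos: [506.4, 74.7, 282.1]
eef_rot: [0.766, 0.642, -0.0, 0.0]
wrist_force: [-0.4, 0.2, -0.5]
opening: 9.5
grip_force: 43.4
```

```bash
python3 - <<'E'
from h import *
from bench import manip
s=manip.state();i=manip.camera_info("wrist");im=manip.get_image("wrist")[:,:,::-1].copy()
np.save("wi2",i,allow_pickle=True);cv2.imwrite("pics/w2.png",im)
print(s["time"],s["tool_pos"],s["eef_rot"])
q=np.load("hold.npy");q[2]=0
P=[[-18,36,40],[35,45,40],[-35,45,40],[35,-45,40],[-35,-45,40],[6.5,25.5,40],[-6.5,25.5,40],[38,58,6],[-38,58,6]]
p=proj(i,model(q,P));print(p.round(1).tolist())
v=cv2.resize(im,(800,600),interpolation=cv2.INTER_CUBIC)
for a in p: cv2.circle(v,tuple(int(t) for t in a*1.5625),3,(0,0,255),1)
cv2.imwrite("pics/w2c.png",v)
E
```

```text
7.7 [506.39370963  74.67815221 282.14346774] [ 7.66451877e-01  6.42301676e-01 -2.79063203e-04  3.91508310e-06]
[[237.5, 124.5], [284.7, 116.4], [222.2, 116.4], [282.6, 192.7], [224.3, 192.7], [259.1, 133.9], [247.7, 133.9], [284.9, 103.1], [222.1, 103.1]]
```

View pics/w2c.png

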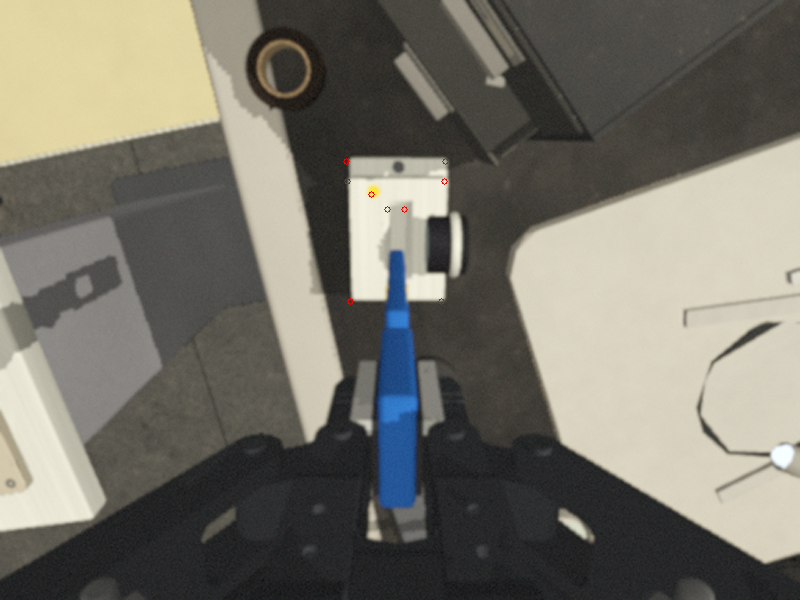

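The wrist view shows the holder about 1.5 px right of and 2 px above prediction in native pixels, and the slide hangs at column 397/800 on the centre line. I'll shift about +2.5 mm in tool x and +1 mm in tool y, then descend to just above the mouth.

play_rows --targets '[2.5,1,5,0,0,0,2.5,1,20,0,0,0,2.5,1,40,0,0,0,2.5,1,60,0,0,0,2.5,1,75,0,0,0,2.5,1,85,0,0,0,2.5,1,92,0,0,0,2.5,1,95,0,0,0,2.5,1,95,0,0,0,2.5,1,95,0,0,0]'

```text
time: 9.0
tool_pos: [508.4, 77.5, 187.9]
eef_rot: [0.767, 0.642, 0.0, 0.0]
wrist_force: [0.1, 0.4, -0.2]
opening: 9.1
grip_force: 43.4
```

```bash
python3 - <<'E'
from h import *
from bench import manip
im=manip.get_image("wrist")[:,:,::-1];s=manip.get_image("scene")[:,:,::-1]
a=cv2.resize(im[60:260,180:330],(450,600),interpolation=cv2.INTER_CUBIC)
b=cv2.resize(s[165:245,195:255],(345,460),interpolation=cv2.INTER_CUBIC)
L=np.zeros((600,800,3),np.uint8);L[:,:450]=a;L[:460,455:]=b;cv2.imwrite("pics/w3.png",L);print(manip.state()["tool_pos"])
E
```

```text
[508.32303662  77.54996041 187.81388493]
```

View pics/w3.png

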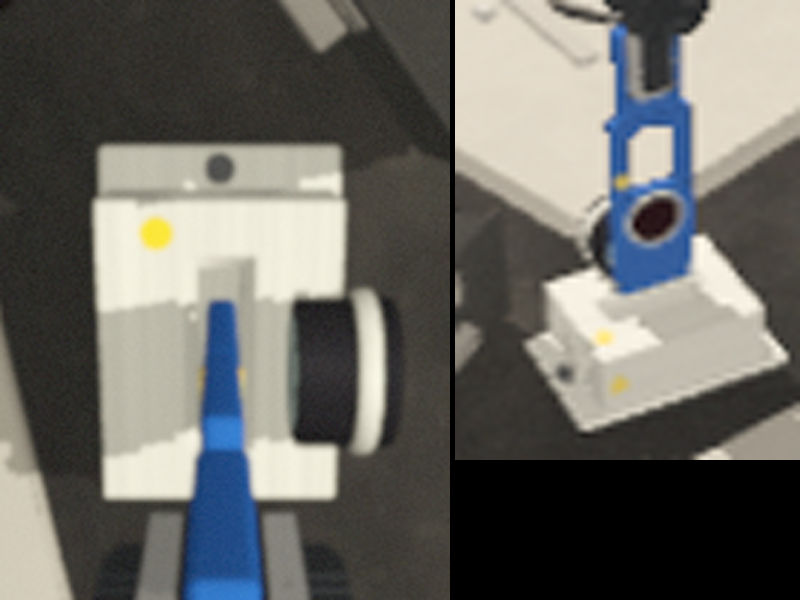

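The foot is about 1 mm left of the slot's centreline (column 222 against 226) and centred along its length. The dots are at the same end. I'll shift +1 mm and insert slowly.

play_rows --targets '[0,1,3,0,0,0,0,1,7,0,0,0,0,1,11,0,0,0,0,1,15,0,0,0,0,1,19,0,0,0,0,1,23,0,0,0,0,1,27,0,0,0,0,1,31,0,0,0,0,1,33,0,0,0,0,1,33,0,0,0]'

```text
time: 10.35
tool_pos: [508.9, 77.3, 154.1]
eef_rot: [0.767, 0.642, -0.0, -0.0]
wrist_force: [-0.2, -0.2, -1.4]
opening: 9.7
grip_force: 43.4
```

No contact force. I'll go down the last few mm and watch for the floor.

play_rows --targets '[0,0,0.5,0,0,0,0,0,1,0,0,0,0,0,1.5,0,0,0,0,0,2,0,0,0,0,0,2.5,0,0,0,0,0,3,0,0,0,0,0,3,0,0,0,0,0,3,0,0,0,0,0,3,0,0,0,0,0,3,0,0,0]'

```text
time: 11.6
tool_pos: [509.2, 77.4, 151.6]
eef_rot: [0.767, 0.642, 0.0, 0.0]
wrist_force: [-0.8, 1.4, 5.0]
opening: 9.6
grip_force: 44.3
```

play_rows --targets '[0,0,0,0,0,0,0,0,0,0,0,0,0,0,0,0,0,0,0,0,0,0,0,0,0,0,0,0,0,0,0,0,0,0,0,0,0,0,0,0,0,0,0,0,0,0,0,0,0,0,0,0,0,0,0,0,0,0,0,0]' --gripper 1

```text
time: 12.85
tool_pos: [509.0, 77.4, 151.3]
eef_rot: [0.767, 0.642, -0.0, -0.0]
wrist_force: [0.1, -0.2, 0.5]
opening: 85.6
grip_force: 0.0
```

play_rows --targets '[0,0,-5,0,0,0,0,0,-15,0,0,0,0,0,-30,0,0,0,0,0,-50,0,0,0,0,0,-75,0,0,0,0,0,-100,0,0,0,0,0,-120,0,0,0,0,0,-130,0,0,0,0,0,-130,0,0,0,0,0,-130,0,0,0]'

```text
time: 14.1
tool_pos: [508.5, 77.3, 280.2]
eef_rot: [0.767, 0.642, -0.001, -0.001]
wrist_force: [-0.7, -0.7, -0.5]
opening: 85.1
grip_force: 0.0
```

```bash
python3 - <<'E'
from h import *
from bench import manip
im=manip.get_image("wrist")[:,:,::-1];s=manip.get_image("scene")[:,:,::-1]
a=cv2.resize(im[60:260,180:330],(450,600),interpolation=cv2.INTER_CUBIC)
b=cv2.resize(s[165:245,195:255],(345,460),interpolation=cv2.INTER_CUBIC)
L=np.zeros((600,800,3),np.uint8);L[:,:450]=a;L[:460,455:]=b;cv2.imwrite("pics/w4.png",L);print(manip.state())
E
```

```text
{'time': 14.2, 'joint_positions': array([ 5.11846850e-02, -1.11913022e-01,  1.67804869e+00,  5.65622819e-06,
        1.57747695e+00,  2.27227805e-01]), 'dq': array([ 0.00063221,  0.00140979, -0.00371928, -0.00036045,  0.00147877,
       -0.00020702]), 'effort': array([ 2.58084103e-03, -4.48561442e+01, -5.07065320e+01, -3.92643160e-04,
        5.57015795e-03,  4.88060937e-05]), 'tool_pos': array([508.47181511,  77.31782221, 280.07158269]), 'eef_rot': array([ 7.66529191e-01,  6.42208673e-01, -8.04650393e-04, -6.10419955e-04]), 'wrist_force': array([1.24987081, 0.34404187, 0.38142344]), 'moment': array([ 0.01390186, -0.00329915,  0.00341722]), 'grip_force': 0.0, 'opening': 85.7809224442997}
```

View pics/w4.png

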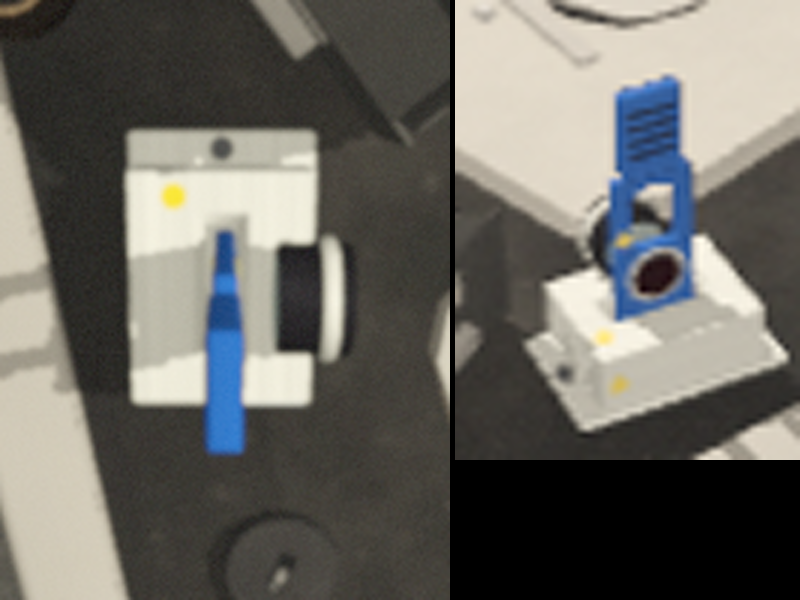

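The slide stands upright and released in the slot, with its dot at the holder dot's end. The window sits just above the block top, as it should when fully home.

```bash
python3 -c "
from bench import manip;print(manip.finish_job())"
```

```text
the job is handed in; nothing more can be done
None
```

I lifted the blue filter slide off the hook and stood it upright in the holder's slot, released, with its yellow dot at the holder dot's end. The arm felt the slot floor at about the expected height, I kept clear of the bystanders, and I handed the job in at about 14 s (no verdict was returned).

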